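# Pump up the hand pump until its pin is out

## Task

Two identical hand pumps stand on the bench; the indicator pin of one is already fully out. Work the other pump with your fingertips: press its black plunger all the way down and let it come all the way up, again and again, until its pin has popped fully out as well, then let go so that the plunger is up. Do not touch the pins or the pump that is already up, and leave everything else standing where it is.

Things in the scene. Friction and masses are not known exactly. Their poses are not given: they have to be found in the camera images.
- pump_a: Fixed hand pump, the pump to be worked: its pin starts mostly in (0 to 16 mm out). Grey block 110 x 64 mm, top at 70 mm, on a flange 134 x 86 mm. Origin: centre of its underside on the bench; z up; -x of the pump points out of its front, roughly to the robot. The upright plunger stands on the origin's axis; the pin comes out of the front face 38 mm above the bench; a brass hose barb is at the back. The pumps' left and right places are drawn at random.
- plunger_a_top (a point): Centre of the flat top of the plunger's round black cap (40 mm across, 13 mm thick), 122 mm above the bench when up; moves with the plunger.
- plunger_a (a joint): Plunger travel, m: 0 up, grows as it is pressed straight down, 0.026 at the bottom stop. A spring (about 4 N at the top, 7 N at the bottom; 5 to 10 N in all while pumping) brings it back up when let go. A stroke counts when it is pressed at least 23 mm and then let up to within 3 mm of the top; shorter strokes may move nothing on.
- pin_a (a joint): How far the pin is out, m: 0 in, 0.0425 fully out (0.0437 at its stop). A full press of the plunger moves it 8.5 mm out (the first up to 14 mm), to rest at about 8.5, 17, 25.5, 34 or 42.5 mm; it stays there while the plunger comes back. So 3 to 5 full strokes are needed from the start values; strokes after it is fully out do nothing.
- pin_a_tip (a point): Centre of the front end of the steel indicator pin, 12 mm thick, level, pointing out of the pump's front. It stands 3 mm proud of the bush round it when in and 45 mm when fully out; only then does the black ring round the pin come clear of the bush.
- pinhead_a: The steel indicator pin itself (moves with the joint of the pin); origin inside the pump, above the pump's origin.
- pump_b: Fixed hand pump, the other pump, identical in build: its pin starts fully out; leave it alone. Grey block 110 x 64 mm, top at 70 mm, on a flange 134 x 86 mm. Origin: centre of its underside on the bench; z up; -x of the pump points out of its front, roughly to the robot. The upright plunger stands on the origin's axis; the pin comes out of the front face 38 mm above the bench; a brass hose barb is at the back. The pumps' left and right places are drawn at random.
- plunger_b_top (a point): Centre of the flat top of the plunger's round black cap (40 mm across, 13 mm thick), 122 mm above the bench when up; moves with the plunger.
- plunger_b (a joint): Plunger travel, m: 0 up, grows as it is pressed straight down, 0.026 at the bottom stop. A spring (about 4 N at the top, 7 N at the bottom; 5 to 10 N in all while pumping) brings it back up when let go. A stroke counts when it is pressed at least 23 mm and then let up to within 3 mm of the top; shorter strokes may move nothing on.
- pin_b (a joint): How far the pin is out, m: 0 in, 0.0425 fully out (0.0437 at its stop). A full press of the plunger moves it 8.5 mm out (the first up to 14 mm), to rest at about 8.5, 17, 25.5, 34 or 42.5 mm; it stays there while the plunger comes back. So 3 to 5 full strokes are needed from the start values; strokes after it is fully out do nothing.
- pin_b_tip (a point): Centre of the front end of the steel indicator pin, 12 mm thick, level, pointing out of the pump's front. It stands 3 mm proud of the bush round it when in and 45 mm when fully out; only then does the black ring round the pin come clear of the bush.
- pinhead_b: The steel indicator pin itself (moves with the joint of the pin); origin inside the pump, above the pump's origin.
- vial: Bystander, loose: small capped glass vial, 27 mm across, 66 mm high, standing between the pumps; origin at the centre of its underside.
- tape: Bystander, loose: roll of tape lying flat, 62 mm across, 18 mm high, in the gap between the pumps, nearer the robot; origin at the centre of its underside.
- carton: Bystander, loose: white carton lying flat, 60 x 100 x 30 mm, at the left; origin at the centre of its underside.
- dish: Bystander, loose: lidded petri dish, 60 mm across, 14 mm high, at the right; origin at the centre of its underside.
- jar: Bystander, loose: white screw-cap jar, 60 mm across, 90 mm high, at the right rear; origin at the centre of its underside.
- small_bottle: Bystander, loose: small bottle with a screw cap, 52 mm across, 115 mm high, behind the gap between the pumps; origin at the centre of its underside.
Mind the look-alikes: they are no part of the job. Leave any green look-alike of the pump_a alone.

How it is judged (in metres and radians):
On the way, in this order (a step that is already met when the one before it is completed fails the run):
1. the plunger of the pump whose pin is in is pressed down (22 mm or more) (value of joint plunger_a above 0.022 m), for 0.02 s.
2. it is let up again (to within 5 mm) (value of joint plunger_a below 0.005 m), for 0.02 s.
3. it is pressed down again (value of joint plunger_a above 0.022 m), for 0.02 s.
4. its pin is fully out (39 mm or more) (value of joint pin_a above 0.039 m), for 0.1 s.
At the end, for the whole second after the job is handed in: The worked pump's pin is at least 39 mm out (fully out is 42.5 mm), its plunger is back up to within 3 mm, and the other pump is as it was: pin out at least 39 mm, plunger up within 3 mm (value of joint each of pin_a, pin_b above 0.039 m and value of joint each of plunger_a, plunger_b below 0.003 m); the robot touches nothing.
It fails at once if the pump that is already up is touched (over 1.5 N) (contact force between any of the fingers, the arm and pump_b above 1.5 N).
It fails at once if the worked pump's pin is touched (over 1.5 N) (contact force between any of the fingers, the arm and pinhead_a above 1.5 N).
It fails at once if a bystander is moved or lifted by more than 25 mm (distance of any of vial, tape, carton, dish, jar, small_bottle from where it was at the start of the episode above 0.025 m).
It also fails if it takes over 42 s, if anything falls off the work surface, if the arm or the gripper's body presses on something with over 40 N, if the wrist force passes 120 N, or if a joint passes its speed limit or range.

## Robot

A 7-joint arm with a two-finger parallel gripper is mounted at the origin on a cart in front of the work surface, level with it; the furniture and walls round the work are solid. World frame = base frame: x ahead of the robot, y to its left, z up, the work surface at z = 0. Lengths are in m, angles in degrees, forces in N, time in s.
With the tool pointing down it reaches from about 0.425 to 0.825 m from the base axis. Payload 3.6 kg.
Tool frame: the origin (TCP) lies midway between the tips of the shut fingers; the grasp point (between the pads) lies 19 mm behind it (bot.tcp_to_grasp is the distance from the TCP to the grasp point, in m); z points along the fingers, y is the direction in which the jaws open and shut (so a half turn about z gives the same grasp; the last joint's range is limited). The gripper opens to 93 mm and grips with 3 to 60 N. Pads are 15 mm wide; open, the fingers measure 128 mm over their backs; the gripper's body (75 mm by 188 mm) begins 65 mm behind the grasp point.
Start: joints at [61.679, 35.231, -0.722, 81.555, 0.464, 63.22, -2.315], TCP at [0.293, -0.58, 0.197] pointing down, gripper open.
Joint ranges: [-178.69, 178.69], [-17.37, 117.87], [-77.05, 75.6], [15.02, 138.74], [-78.02, 258.01], [0.78, 113.62], [-162.83, 162.83]. Speed limits (degrees/s): [159.86, 159.86, 180, 180, 180, 180, 180].

## Interface

Orientations are given as a 3x3 rotation matrix whose columns are the frame's x, y, z axes.
In Python, from bench import bot gives the robot as it stands. Calls block until the motion is done:
- bot.reach(position, orientation): joint-space move of the TCP to a pose.
- bot.line_to(position, velocity=0.15, rot=None): straight line of the TCP; rot=None keeps the orientation; velocity is the mean speed in m/s.
- bot.move_joints(angles): joint-space move.
- bot.gripper_to(opening, grasp_force=None): finger opening in m; grasp_force is the grip in N (None keeps the last); returns when the fingers have stopped.
- bot.hold(seconds).
- bot.solve_ik(position, orientation): joint angles nearest the present ones, or None.
- bot.state(): the state.
- bot.read_camera(name): name is "scene" or "top"; returns the picture (480x640x3 uint8, blue, green, red); there is no depth.
- bot.camera_params(name): a dict with "fx", "fy", "cx", "cy" (pixels), "k1" (the pictures are not rectified: a ray, as slopes to the right and down, at radius r is drawn at 1 + k1 r^2 times it, then the intrinsics apply), "R" (3x3) and "t" (3): a world point X has camera coordinates R X + t. Camera axes: x right, y down, z forward; pixel columns grow to the right and rows downward; lengths in m; the calibration is good to about 2 mm. A picture is of the moment at which its call begins. camera_params takes no time and is no camera call.
A pose or a line that the arm cannot do raises bot.IKError and nothing moves.
- bot.close_job(): hands the job in, once; it reports no verdict.
The state is a dict: "t": time; "qpos": joint angles; "qd": joint speeds; "tau": joint torques, N m; "eef_pos": TCP position; "tool_rot": TCP orientation; "ft_force": force on the tool from outside, world axes, zero at the start; "moment": the same for the moment, N m; "finger_gap": finger opening in m.
Only numpy, scipy, OpenCV 4.12 (cv2) and the standard library are available. Lean on these libraries where they do the work, as an engineer would, in place of code of your own. Each camera call takes 0.05 s, during which the arm holds its last target. There are 200 camera calls.

## Working session

There is one attempt and no reset: what is moved stays moved. The work goes in short steps, each a Python script; the robot and the scene stay as the last script left them, time stands still between calls to the robot, and variables do not carry over. Pictures are saved under pics/ and viewed, about 8 in all and at most 12, crops included, and the job is handed in when it is done.

```bash
mkdir -p pics; cat > h.py <<'E'
import numpy as np,cv2
from bench import bot
def ray(cam,u,v):
    p=bot.camera_params(cam);R=np.array(p["R"]);t=np.array(p["t"])
    d=np.array([(u-p["cx"])/p["fx"],(v-p["cy"])/p["fy"]]);s=d.copy()
    for _ in range(20): s=d/(1+p["k1"]*(s@s))
    return -R.T@t, R.T@np.array([s[0],s[1],1])
def onz(cam,u,v,z):
    o,d=ray(cam,u,v);return o+d*(z-o[2])/d[2]
def proj(cam,X):
    p=bot.camera_params(cam);c=np.array(p["R"])@np.array(X)+np.array(p["t"]);s=c[:2]/c[2];s=s*(1+p["k1"]*(s@s))
    return s[0]*p["fx"]+p["cx"],s[1]*p["fy"]+p["cy"]
E
python3 - <<'E'
from h import *
for c in("scene","top"):
    cv2.imwrite(f"pics/{c}0.png",bot.read_camera(c)); print(c,bot.camera_params(c))
s=bot.state();print(s["t"],s["eef_pos"],s["tool_rot"],s["finger_gap"])
E
```

```text
scene {'fx': 476.2399069698289, 'fy': 476.2399069698289, 'cx': 320.8440190496374, 'cy': 243.02841249982714, 'k1': -0.00990534519261363, 'R': array([[ 0.6143004 , -0.7890422 , -0.00688696],
       [-0.52050396, -0.3986422 , -0.75508942],
       [ 0.59305198,  0.46743642, -0.65558565]]), 't': array([-0.2610961 ,  0.41761689,  0.94285388])}
top {'fx': 524.368599436409, 'fy': 524.368599436409, 'cx': 323.79943767716003, 'cy': 235.87446238180104, 'k1': -0.05811644919823882, 'R': array([[-0.13119872, -0.99127565,  0.01262851],
       [-0.81435216,  0.10050027, -0.57160323],
       [ 0.56534719, -0.08527766, -0.82043298]]), 't': array([0.18565003, 0.51204052, 1.60988577])}
0.1 [ 0.2927543  -0.57951437  0.19592049] [[ 8.92553902e-01  4.50939504e-01 -1.04705742e-03]
 [ 4.50940718e-01 -8.92551668e-01  1.99708231e-03]
 [-3.39895373e-05 -2.25466443e-03 -9.99997458e-01]] 0.09329508819692153
```

View pics/scene0.png

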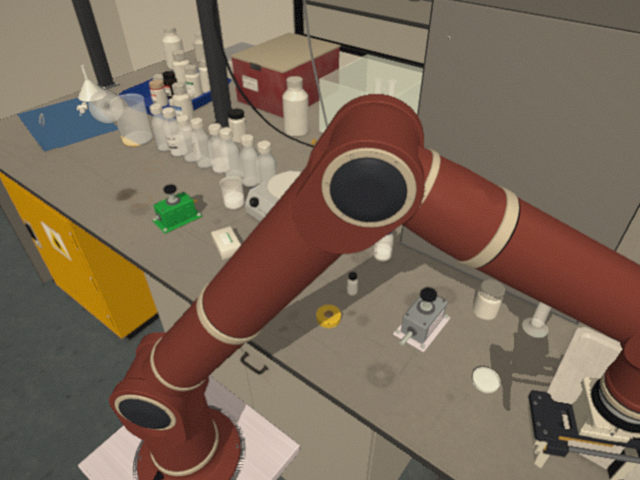

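View pics/top0.png

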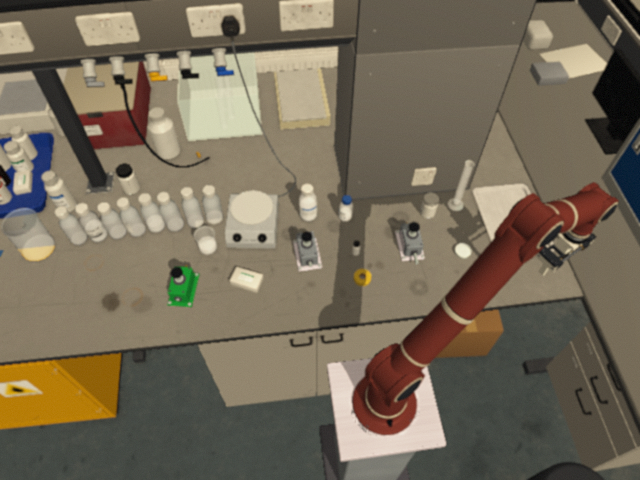

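The top view shows two grey pumps, at about (307,245) and (412,237). The green look-alike is at (180,285). The scene view shows only the right pump, at (425,315), with a pin protruding. I'll enlarge both pumps to compare their pins.

```bash
python3 - <<'E'
from h import *
i=cv2.imread("pics/top0.png")
a=[cv2.resize(i[215:285,x:x+70],(390,390),interpolation=cv2.INTER_CUBIC) for x in(272,377)]
cv2.imwrite("pics/crop0.png",np.hstack(a))
g=cv2.cvtColor(i,cv2.COLOR_BGR2GRAY)
for x0,y0 in((295,225),(400,220)):
    m=(g[y0:y0+25,x0:x0+27]<45).astype(np.uint8)
    n,l,s,c=cv2.connectedComponentsWithStats(m)
    for k in range(1,n):
        if s[k,4]>15:
            u,v=c[k]+[x0,y0]; print(s[k]+[x0,y0,0,0,0],u,v,onz("top",u,v,.117))
E
```

```text
[302 232   9   9  67] 306.02985074626866 235.98507462686567 [0.56787527 0.17583484 0.117     ]
[409 223  10   8  66] 413.5 226.6060606060606 [ 0.56152693 -0.20515146  0.117     ]
```

View pics/crop0.png

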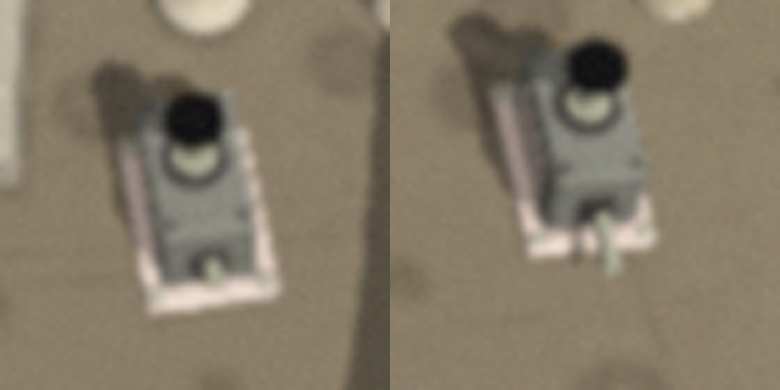

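The left pump (cap at (306,236)) has its pin in, showing only a short stub at (311,263). The right pump has a long pin out, at (417,260). The green one at (180,285) is a look-alike. So pump_a is the left grey pump. Next I check for tall obstacles along the sweep and approach with the fingers shut.

```bash
python3 - <<'E'
from h import *
print("cyl base",onz("top",456,208,0)); b=onz("top",456,205,0)
o,d=ray("top",467,162); k=(b[0]-o[0])/d[0]; print("cyl top",o+k*d)
R=np.array([[1,0,0],[0,-1,0],[0,0,-1.]])
bot.gripper_to(0.0)
s=bot.state(); p=np.array(s["eef_pos"])
bot.line_to([.27,-.48,.30],0.2)
print(bot.state()["t"],np.round(bot.solve_ik([.5679,.1758,.2],R),1),np.round(bot.state()["qpos"],1))
bot.reach([.5679,.1758,.2],R)
s=bot.state();print(s["t"],s["eef_pos"],s["finger_gap"],s["ft_force"])
bot.line_to([.5679,.1758,.14],0.1)
for c in("scene","top"): cv2.imwrite(f"pics/{c}1.png",bot.read_camera(c))
print(proj("top",[.5679,.1758,.14]),proj("scene",[.5679,.1758,.122]))
i=cv2.imread("pics/top1.png");j=cv2.imread("pics/scene1.png")
u,v=map(int,proj("scene",[.5679,.1758,.122]))
cv2.imwrite("pics/crop1.png",np.hstack([cv2.resize(i[200:280,270:350],(390,390)),cv2.resize(j[v-50:v+50,u-50:u+50],(390,390))]))
print(u,v)
E
```

```text
cyl base [ 7.09958979e-01 -4.29560302e-01 -2.22044605e-16]
cyl top [ 0.72452043 -0.41823077  0.24881789]
2.425 [  -3.7   31.9  -25.4   90.5   15.    61.  -123.1] [59.1 21.5 -1.1 88.7  0.4 69.9 -5.2]
5.0 [0.56839192 0.17446764 0.20000138] 0.00047891958327448396 [-0.61311399  0.05307482  0.12711271]
(np.float64(305.9375776362225), np.float64(232.1520531421649)) (np.float64(301.60356714727135), np.float64(228.10099243366707))
301 228
```

View pics/crop1.png

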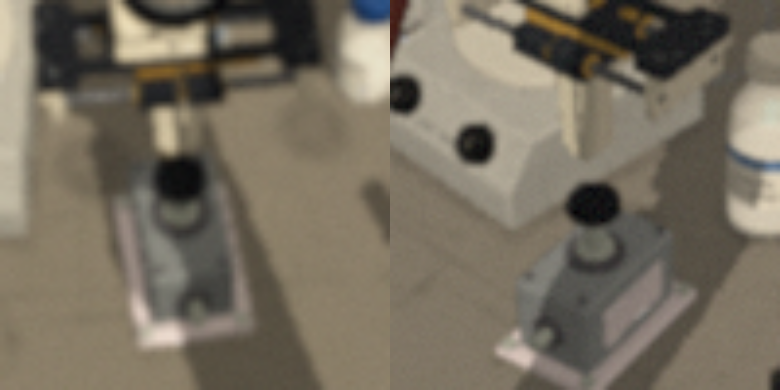

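The fingertips are right over the cap in both views, and the scene view agrees to about 2 px. I'll press the first stroke with force monitoring.

```bash
python3 - <<'E'
from h import *
P=[.5679,.1758]
for z in(.125,.118,.112,.104,.100,.098,.0965,.0955,.0945,.0935):
    bot.line_to(P+[z],0.06); s=bot.state()
    f=s["ft_force"][2]; print(round(s["t"],2),z,np.round(s["eef_pos"],4),np.round(s["ft_force"],1))
    if f>16: break
bot.line_to(P+[.13],0.1)
s=bot.state();print(s["t"],np.round(s["ft_force"],1))
cv2.imwrite("pics/scene2.png",bot.read_camera("scene"))
i=cv2.imread("pics/scene2.png")
cv2.imwrite("pics/crop2.png",cv2.resize(i[178:278,251:351],(500,500)))
E
```

```text
6.25 0.125 [0.5675 0.1756 0.1244] [0.5 0.3 1.1]
6.52 0.118 [0.5676 0.1757 0.1175] [ 0.2  0.2 -0.4]
6.77 0.112 [0.5676 0.1756 0.1115] [-0.9 -0.5 -0.5]
7.05 0.104 [0.5675 0.1756 0.1034] [-0.4 -0.5  0.6]
7.3 0.1 [0.5686 0.1762 0.1005] [ 0.3 -0.1  1.9]
7.55 0.098 [0.5686 0.1762 0.0984] [0.7 0.3 3.1]
7.8 0.0965 [0.5686 0.1762 0.0967] [2.4 0.8 3.2]
8.05 0.0955 [0.5686 0.1761 0.0957] [1.6 1.3 3.6]
8.3 0.0945 [0.5685 0.1762 0.0948] [2.8 1.5 4.8]
8.55 0.0935 [0.5683 0.1761 0.0937] [2.9 2.1 4.2]
9.0667 [ 0.1 -0.7  0.2]
```

View pics/crop2.png

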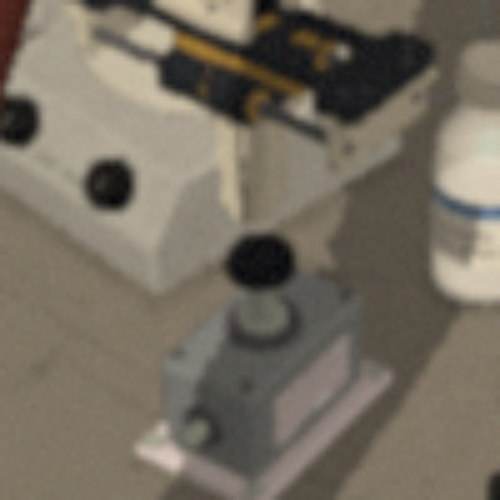

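The stroke is doubtful: contact was late (about z=0.103), the force was low, and the pin looks unchanged. I'll triangulate the cap from both views and look at it while pressed.

```bash
python3 - <<'E'
from h import *
def blob(c,im,x0,y0,w,h):
    g=cv2.cvtColor(im,cv2.COLOR_BGR2GRAY)[y0:y0+h,x0:x0+w]
    n,l,s,cc=cv2.connectedComponentsWithStats((g<45).astype(np.uint8))
    for k in range(1,n):
        if s[k,4]>15: print(c,s[k]+[x0,y0,0,0,0],cc[k]+[x0,y0])
blob("scene",cv2.imread("pics/scene2.png"),290,218,28,22)
blob("top",cv2.imread("pics/top0.png"),295,225,27,25)
o1,d1=ray("scene",303,229.5);o2,d2=ray("top",306,236)
k=np.linalg.lstsq(np.c_[d1,-d2],o2-o1,rcond=None)[0];print(o1+k[0]*d1,o2+k[1]*d2)
s=bot.state();print(s["eef_pos"],s["tool_rot"][:,2],proj("scene",s["eef_pos"]),proj("top",s["eef_pos"]))
bot.line_to([.5679,.1758,.108],.1)
t=bot.read_camera("top");c=bot.read_camera("scene");s=bot.state();print(s["t"],s["eef_pos"],proj("scene",s["eef_pos"]),proj("top",s["eef_pos"]))
cv2.imwrite("pics/crop3.png",np.hstack([cv2.resize(t[205:275,272:342],(400,400)),cv2.resize(c[193:263,266:336],(400,400))]))
E
```

```text
scene [297 225  13  11 108] [302.94444444 230.0462963 ]
top [302 232   9   9  67] [306.02985075 235.98507463]
[0.57265053 0.17515867 0.11435984] [0.57064531 0.17568922 0.11293529]
[0.56639249 0.1748667  0.12873677] [-0.00356981 -0.00181016 -0.99999199] (np.float64(301.4288742776205), np.float64(226.56710977854667)) (np.float64(306.305237494905), np.float64(234.3634819509774))
9.5833 [0.56800778 0.17593921 0.10812429] (np.float64(301.76011984541856), np.float64(232.03117646611395)) (np.float64(306.0344744558573), np.float64(237.41245987286493))
```

View pics/crop3.png

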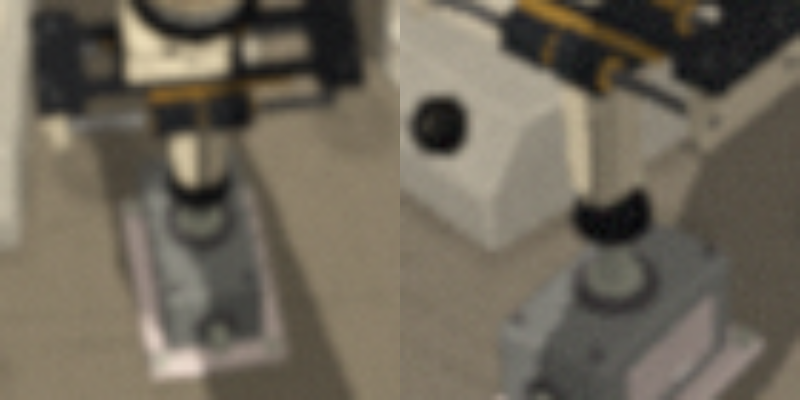

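The fingertips are on the cap, but the cap is still up. The visible tips sit about 19 mm above the reported TCP, which matches the late contact at z≈0.103. The first press was therefore only about 9 mm, so I press deeper, until the stop shows in the force.

```bash
python3 - <<'E'
from h import *
P=[.571,.1757]
bot.line_to(P+[.112],0.1)
for z in(.095,.085,.080,.078,.0765,.075,.0735,.072,.0705):
    bot.line_to(P+[z],0.06); s=bot.state()
    f=s["ft_force"][2]; print(round(s["t"],2),z,np.round(s["eef_pos"],4),np.round(s["ft_force"],1))
    if f>14: break
i=bot.read_camera("scene")
bot.line_to(P+[.115],0.1)
s=bot.state();print(s["t"],np.round(s["ft_force"],1))
j=bot.read_camera("scene")
cv2.imwrite("pics/crop4.png",np.hstack([cv2.resize(a[193:273,261:341],(400,400)) for a in(i,j)]))
E
```

```text
10.27 0.095 [0.5719 0.1761 0.0953] [1.3 1.4 3.4]
10.58 0.085 [0.5719 0.1762 0.0857] [1.  0.4 4.8]
10.83 0.08 [0.5719 0.1762 0.0808] [2.3 0.6 5.8]
11.08 0.078 [0.5719 0.1762 0.079 ] [2.  0.  6.5]
11.33 0.0765 [0.5719 0.1762 0.0776] [1.4 0.  6.2]
11.58 0.075 [0.5719 0.1762 0.0762] [2.5 0.1 6.3]
11.83 0.0735 [0.5719 0.1762 0.0748] [1.4 0.5 6.9]
12.08 0.072 [0.572  0.1762 0.0746] [-0.4 -0.7 13.8]
12.33 0.0705 [0.572  0.1761 0.0745] [-2.6 -1.6 19.8]
12.975 [ 0.5  0.6 -0. ]
```

View pics/crop4.png

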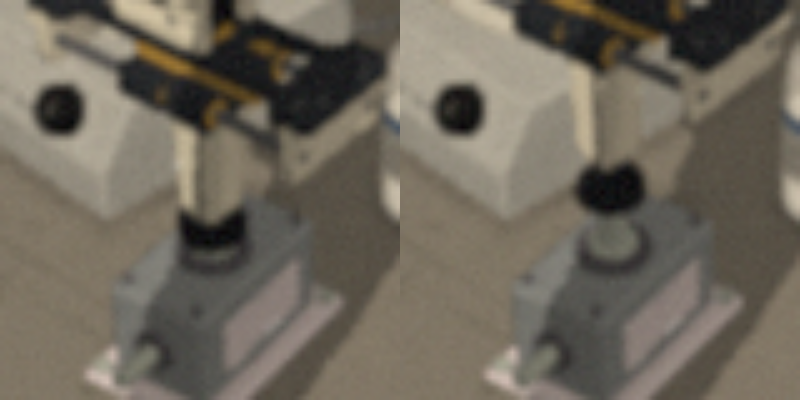

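That was a full stroke: the stop is at z≈0.0746, with force rising to 20 N. The pin at (145,360) is visibly longer, and the plunger returned to the top. I'll do four more strokes; extras do nothing.

```bash
python3 - <<'E'
from h import *
P=[.571,.1757]
for n in range(4):
    bot.line_to(P+[.071],0.08); bot.hold(.1); s=bot.state(); print(round(s["t"],2),np.round(s["eef_pos"],4),np.round(s["ft_force"],1))
    bot.line_to(P+[.109],0.08); bot.hold(.1)
bot.line_to(P+[.18],0.15)
s=bot.state();print(s["t"],np.round(s["eef_pos"],4),np.round(s["ft_force"],1))
i=bot.read_camera("scene");j=bot.read_camera("top")
cv2.imwrite("pics/crop5.png",np.hstack([cv2.resize(i[193:273,261:341],(400,400)),cv2.resize(j[220:280,280:340],(400,400))]))
cv2.imwrite("pics/top5.png",j)
E
```

```text
13.82 [0.5717 0.176  0.0745] [-5.9 -3.4 22.2]
15.28 [0.5719 0.1761 0.0745] [-4.6 -2.3 21.3]
16.73 [0.5719 0.1761 0.0745] [-4.5 -1.9 22.5]
18.18 [0.5719 0.1761 0.0745] [-5.7 -1.8 21.8]
19.525 [0.5704 0.1752 0.1791] [ 0.6  0.7 -0. ]
```

View pics/crop5.png

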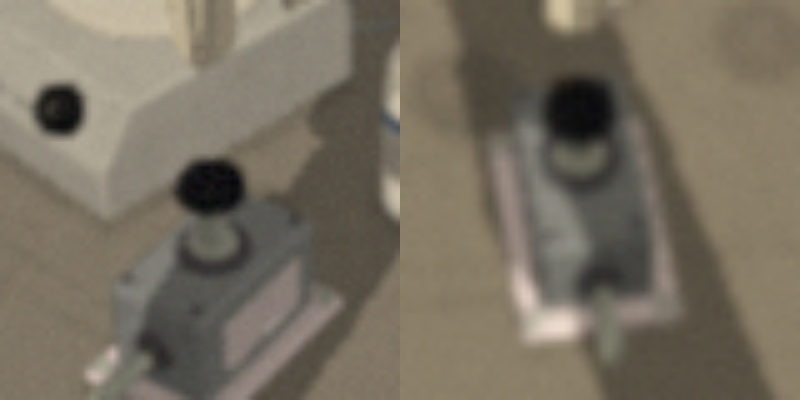

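View pics/top5.png

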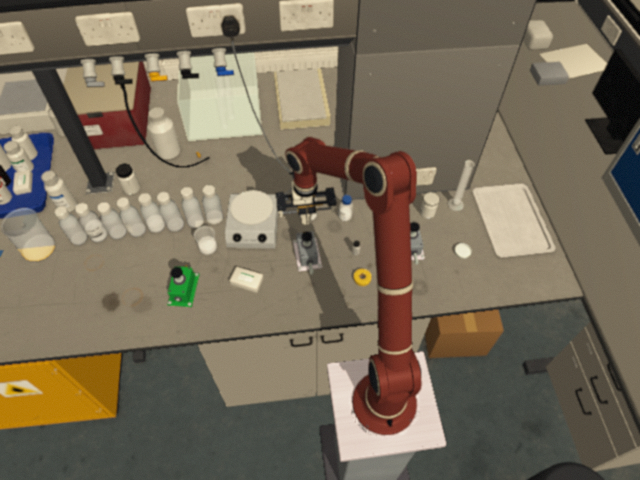

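The worked pump's pin now stands out as far as the other pump's did: about 11 px against 10 px in the top view. The plunger is up, the fingers are clear, and the bystanders are in their original places. Handing in.

```bash
python3 -c "
from bench import bot
print(bot.state()['t']);bot.close_job()"
```

```text
19.625
the job is handed in; nothing more can be done
```

I pumped the left grey pump, the one whose pin was in, with five full strokes, and handed the job in at 19.6 s. No verdict is reported.

- **First press:** this was too short, at about 9 mm of travel. The closed fingertips sit roughly 20 mm above the reported tool point, so contact came later than planned. It did not count as a stroke, and I pressed deeper after that.
- **Full strokes:** each of the five reached the bottom stop at z ≈ 0.0745 m with about 20–22 N. I let the plunger fully up after each one.
- **Last checks:** in the final pictures the worked pin stands out about as far as the other pump's did (about 11 px against 10 px). The plunger is up, and the fingers are clear at z ≈ 0.18 m with about 0 N on the wrist. The bystanders look unmoved.
- **Limits of these checks:** I judged the pin length by eye in one enlarged picture and did not measure it in millimetres. The arm hid most of the other pump in the last view, but no move went near it.

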